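# Stand a gel cassette in the free slot of its stand

### The arm

A 6-joint arm with a two-finger parallel gripper is mounted at the origin on a cart in front of the work surface, level with it; the furniture and walls round the work are solid. World frame = base frame: x ahead of the robot, y to its left, z up, the work surface at z = 0. Lengths are in m, angles in rad, forces in N, time in s.
With the tool pointing down it reaches from about 0.4 to 0.925 m from the base axis. Payload 3.4 kg.
Tool frame: the origin (TCP) lies between the finger pads; the fingertips stand 25 mm ahead of it and the grasp point (between the pads) lies 6 mm ahead of it; z points along the fingers, y is the line along which they close (so a half turn about z gives the same grasp; the last joint's range is limited). The gripper opens to 85 mm and grips with 20 to 120 N. Pads are 22 mm wide; open, the fingers measure 114 mm over their backs; the gripper's body (76 mm by 85 mm) begins 54 mm behind the grasp point. The pads swing forward as they close: fully open they stand 13 mm farther back than shut.
Start: joints at [1.058, 0.307, 1.506, -0, 1.328, -0.073], TCP at [0.244, 0.521, 0.256] pointing down, gripper open.
Joint ranges: [-3.12, 3.12], [-1.05, 2.28], [0.14, 2.33], [-1.42, 4.57], [0.1, 2.73], [-2.68, 2.68]. Speed limits (rad/s): [2.57, 2.57, 3.14, 3.14, 3.14, 3.14].

### API

Orientations are given as a rotation vector (axis times angle).
In Python, from rig import ctrl gives the robot as it stands.
- The arm moves only by the shell command python3 -m jog 'ROWS'. ROWS is JSON, a list that holds one entry, the list of rows, each a list of 5 numbers: the shift along the tool's x, y, z in mm, then the turn about the tool's z in degrees, then the opening in per cent of the stroke, from 0 (shut) to 100 (fully open). In form: [[[dx, dy, dz, yaw, grip], ...]]. A call has 1 to 12 rows; each row shifts and turns the commanded pose from where the row before left it, along the tool's axes as they then stand; what a row does not reach is not made up. A row lasts 1/10 s, in which the tool goes at most 50 mm and 8.59 degrees, less where a joint would pass 70% of its speed; a pose out of reach is approached as far as the arm can. A call is refused whole if a number of a shift passes 50 or a number of a turn 8.59, either way. A call with a gripper value outside its range is refused whole. The fingers move at their own pace and stop on an object; the grip force is fixed at half the most. Time passes only in rows, so rows that do not move let the fingers close. It gives the time, the measured TCP pose, the force, the opening and the grip force at its end, in the units of the state.
- ctrl.get_obs(): the state, without advancing time (a new reading comes with each control period).
- ctrl.snapshot(name): name is "scene" or "side" or "wrist"; returns a dict with "img" (420x560x3 uint8, red, green, blue), "fx", "fy", "cx", "cy" (pixels), "cam_to_world" (4x4, takes a point from camera to world coordinates). Camera axes: x right, y down, z forward; pixel columns grow to the right and rows downward; lengths in m; the calibration is good to about 2 mm. A picture is of the moment at which its call begins. There is no depth.
- ctrl.hand_in(): hands the job in; it is judged then, once.
Trained networks look in a picture, given as the dict that the camera call returned (one of the last four; its "shot" number tells which), for a name from the list of things; names that differ only in an ending like _2 or _b are one class to them, and where a whole thing is asked for, a point or a joint stands for the part that bears it (a point fixed in the world has none). Each returns a list of dicts, best first, with "confidence" (0 to 1); they miss things now and then, are a little off and sometimes report something else, mostly with a low value. They report only what shows in the picture. A call takes as long as a camera call. They do not tell look-alikes from the thing itself.
- ctrl.look_for(picture, thing): "at" ([x, y, z] in m, in the coordinates of the camera as it stood for that picture, good to about 4 mm: the middle of the surface that is visible of it).
- ctrl.masks_of(picture, thing): "region" (420x560 bool, what is visible of it).
The state is a dict: "t": time; "qpos": joint angles; "joint_velocities": joint speeds; "joint_efforts": joint torques, N m; "ee_pos": TCP position; "eef_rot": TCP orientation; "ft_force": force on the tool from outside, world axes, zero at the start; "wrist_torque": the same for the moment, N m; "grip_width": opening from 0.0 (shut) to 1.0 (fully open); "finger_force": force on a finger pad.
Only numpy, scipy, OpenCV 4.12 (cv2) and the standard library are available. Lean on these libraries where they do the work, as an engineer would, in place of code of your own. Each camera call takes 0.05 s, during which the arm holds its last target. There are 200 camera calls.

### The job

Take the blue-framed gel cassette off the white sloping draining rest and stand it upright, blue grip end up, in the grey three-slot stand, in the one slot where it goes fully home; the other two slots still have a thick rubber spacer in the bottom and hold it too high, so feel which is which. Lower the cassette in rather than dropping it, let go of it, and leave the yellow-lidded tub, the white reagent bottle and the blue-lidded tip carton where they are.

Things in the scene. Friction and masses are not known exactly. Their poses are not given: they have to be found in the camera images.
- cassette_center (a point): Centre of the loose gel cassette, a stiff flat plate 12 mm thick (its x), 90 mm wide (its y), 120 mm tall (its z, to the blue grip band, the top 34 mm). Foot and top edge lie 60 mm from here along z. About 160 g. At the start it leans on the rest, z tilted 35 degrees from vertical towards the rest's -x (robot) side, x pointing away from the robot and up.
- cassette: The same cassette: origin at the middle of its foot edge, same axes. Grip it across its 12 mm thickness at the middle of the top edge, fingers pointing along its own -z; the underside there is free for 35 mm either side of the middle.
- rest: Fixed white draining rest, foot plate 130 x 120 mm, origin at table level, z up. Two inclined arms 14 mm wide, centred 44 mm either side of its middle (y), carry the cassette's side edges and end 42 mm short of its top edge. Its foot stands on a ledge 34 mm above the table with a 6 mm lip on the far (+x) side: lift it along its own z.
- stand: Fixed grey block 140 (x) x 130 (y) x 60 mm high, origin under its centre, z up. Three slots along y, at x = -42, 0, +42 mm, y = 0: each 15 mm (x) by 96 mm (y), 48 mm deep, mouth chamfered 4 mm. One holds a 2 mm strip: fully home there, the cassette's foot is 14 mm above the table. Two hold rigid 16 mm spacers: foot stops at 28 mm. Which is which varies, not measured.
- culture_tub: Bystander: loose white jar with a yellow screw lid, 68 mm across, 74 mm high, origin at its underside. Leave it.
- reagent_bottle: Bystander: loose white wide-neck bottle, 78 mm across, 103 mm high, origin at its underside. Leave it.
- tip_carton: Bystander: loose box with a blue lid, 68 x 110 x 70 mm high, origin at its underside. Leave it.
There are look-alikes about, which are no part of the job. What is meant by the cassette is not brown, and is the larger of those in its own colour.

How it is judged:
By the outcome, as a careful person would: the job done as asked, in the order asked, and still so for the second after the job is handed in, with the robot touching nothing.
It also fails if it takes over 51 s, if anything falls off the work surface, if the arm or the gripper's body presses on something with over 40 N, if the wrist force passes 120 N, or if a joint passes its speed limit or range.

## Working session

There is one attempt and no reset: what is moved stays moved. The work goes in short steps, Python scripts to look and compute and a shell command to move; the robot and the scene stay as the last step left them, time stands still between calls to the robot, and variables do not carry over. Pictures are saved under pics/ and viewed, at most 10 in all, crops included, and the job is handed in when it is done.

```bash
mkdir -p pics; ls; cat > h.py <<'E'
import numpy as np, cv2
from rig import ctrl
from scipy.spatial.transform import Rotation as R
def snap(n,f=None):
    p=ctrl.snapshot(n)
    if f: cv2.imwrite('pics/'+f,p['img'][:,:,::-1])
    return p
def w(p,a): return (np.array(p['cam_to_world'])@np.r_[a,1])[:3]
def px(p,P):
    c=np.linalg.inv(p['cam_to_world'])@np.r_[P,1]; return np.round([p['fx']*c[0]/c[2]+p['cx'],p['fy']*c[1]/c[2]+p['cy']])
E
python3 - <<'E'
from h import *
np.set_printoptions(precision=3,suppress=True)
ps={n:snap(n,n+'0.png') for n in('scene','side')}
for n,p in ps.items():
    print(n,p['cam_to_world'][:3,3])
    for t in('cassette','rest','stand','culture_tub','reagent_bottle','tip_carton'):
        for d in ctrl.look_for(p,t)[:4]:
            P=w(p,d['at']);print(t,round(d['confidence'],2),P,px(p,P))
o=ctrl.get_obs();print(o['eef_rot'],o['t'],R.from_rotvec(o['eef_rot']).as_matrix())
E
```

```text
pics
scene [ 0.095 -0.473  0.881]
cassette 0.87 [0.587 0.133 0.108] [235. 182.]
cassette 0.8 [0.403 0.179 0.011] [155. 249.]
cassette 0.55 [0.571 0.326 0.006] [176. 175.]
cassette 0.19 [ 0.54  -0.219  0.058] [352. 315.]
rest 0.81 [0.59  0.145 0.009] [235. 210.]
stand 0.9 [ 0.542 -0.219  0.059] [352. 314.]
culture_tub 0.84 [0.502 0.009 0.077] [246. 248.]
culture_tub 0.19 [0.585 0.136 0.105] [233. 183.]
reagent_bottle 0.7 [ 0.719 -0.045  0.077] [343. 203.]
tip_carton 0.6 [ 0.747 -0.164  0.07 ] [397. 230.]
side [0.544 0.969 0.711]
cassette 0.96 [0.405 0.185 0.008] [375. 291.]
cassette 0.84 [0.577 0.323 0.007] [289. 338.]
cassette 0.79 [0.603 0.169 0.096] [280. 249.]
rest 0.62 [0.596 0.183 0.007] [283. 287.]
stand 0.62 [ 0.553 -0.177  0.05 ] [308. 184.]
stand 0.62 [ 0.76  -0.156  0.068] [228. 179.]
culture_tub 0.93 [0.509 0.044 0.056] [325. 231.]
reagent_bottle 0.78 [ 0.736 -0.008  0.073] [228. 209.]
reagent_bottle 0.4 [0.596 0.179 0.01 ] [283. 285.]
tip_carton 0.61 [ 0.754 -0.155  0.068] [230. 179.]
[0.684 3.066 0.   ] 0.7 [[-0.905  0.425  0.   ]
 [ 0.425  0.905  0.   ]
 [ 0.     0.    -1.   ]]
```

View pics/scene0.png

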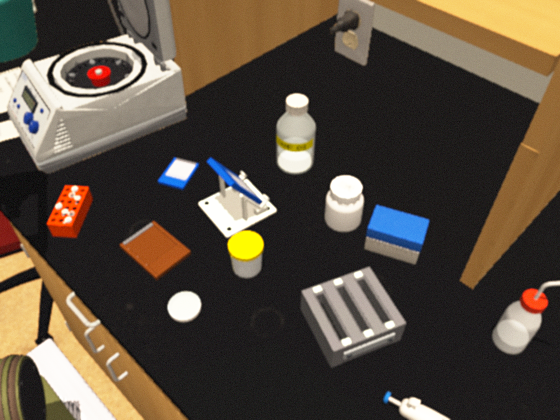

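View pics/side0.png

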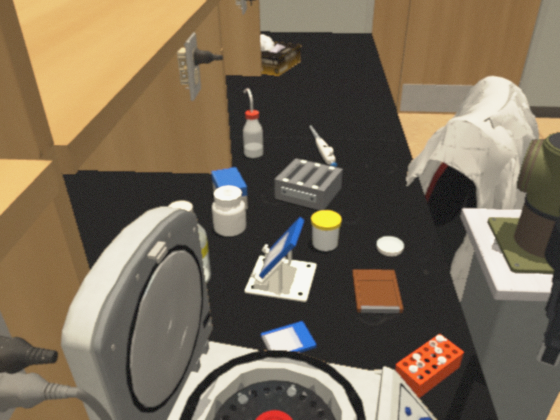

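Candidates for the cassette: the blue plate leaning on the rest (scene 235,182), the small flat blue card (178,173) and the brown cassette (155,249). By the description it is the one on the rest. Next I take the yaws from the pixels and make a close crop.

```bash
cat >> h.py <<'E'
def onz(p,uv,z):
    M=np.array(p['cam_to_world']); d=M[:3,:3]@[(uv[0]-p['cx'])/p['fx'],(uv[1]-p['cy'])/p['fy'],1]
    return M[:3,3]+d*(z-M[2,3])/d[2]
E
python3 - <<'E'
from h import *
np.set_printoptions(precision=3,suppress=True)
p=snap('scene');q=snap('side')
a=p['img'][145:245,185:295];b=q['img'][210:310,235:345]
cv2.imwrite('pics/crop.png',np.vstack([np.hstack([cv2.resize(x,None,fx=3.5,fy=3.5,interpolation=2) for x in(a,b)]),
 np.hstack([cv2.resize(x,(385,240),interpolation=2) for x in (p['img'][262:367,290:415],q['img'][150:215,265:355])])])[:,:,::-1])
for t,z in(('rest',.004),('stand',.06)):
  for pic in(p,q):
    d=ctrl.masks_of(pic,t)[0]; m=d['region'].astype(np.uint8)
    c=max(cv2.findContours(m,0,1)[0],key=cv2.contourArea)
    ap=cv2.approxPolyDP(cv2.convexHull(c),4,True)[:,0]
    print(t,d['confidence'],[(list(map(int,u)),onz(pic,u,z)[:2].round(3)) for u in ap])
E
```

```text
rest 0.71 [([242, 172], array([0.687, 0.226])), ([275, 210], array([0.656, 0.086])), ([226, 236], array([0.531, 0.107])), ([199, 202], array([0.554, 0.223])), ([220, 177], array([0.639, 0.25 ]))]
rest 0.62 [([264, 247], array([0.65 , 0.043])), ([315, 265], array([0.531, 0.103])), ([305, 301], array([0.55 , 0.219])), ([245, 291], array([0.675, 0.196]))]
stand 0.87 [([368, 267], array([ 0.641, -0.176])), ([405, 320], array([ 0.597, -0.292])), ([402, 335], array([ 0.569, -0.305])), ([330, 367], array([ 0.439, -0.256])), ([303, 313], array([ 0.482, -0.156])), ([300, 293], array([ 0.509, -0.124]))]
stand 0.59 [([293, 160], array([ 0.598, -0.289])), ([341, 170], array([ 0.465, -0.238])), ([340, 187], array([ 0.471, -0.147])), ([323, 209], array([ 0.515, -0.041])), ([275, 198], array([ 0.633, -0.084])), ([274, 179], array([ 0.643, -0.179]))]
```

View pics/crop.png

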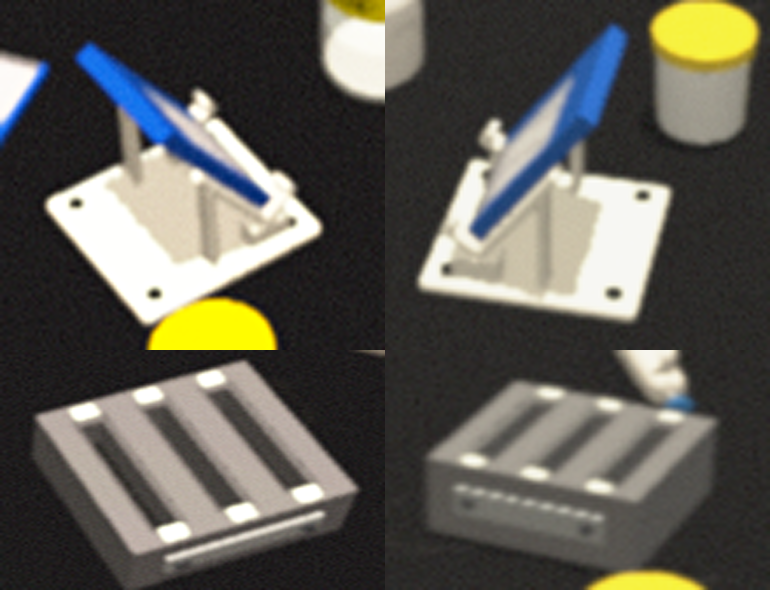

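The close crop confirms it: the blue-framed plate with the grip band at the upper robot-side edge, on the white rest (crop 80–300, 45–200). The tub stands just on its robot/-y side. The estimates are rest centre (0.603, 0.153) at yaw ≈ -10°, and stand centre (0.553, -0.208) at yaw ≈ -21°. I move in for a wrist view.

```bash
python3 -m jog '[[[-30,-18,-5,0,100],[-30,-18,-5,0,100],[-30,-18,-5,0,100],[-30,-18,-5,0,100],[-30,-18,-5,0,100],[-30,-18,-5,0,100],[-30,-18,-5,0,100],[-30,-18,-5,0,100],[-30,-18,-5,0,100],[-30,-18,-5,0,100],[-30,-18,-5,0,100],[-30,-18,-5,0,100]]]' && python3 -m jog '[[[0,0,0,8.3,100],[0,0,0,8.3,100],[0,0,0,8.3,100],[0,0,0,8.3,100],[0,0,0,8.3,100],[0,0,0,8.3,100],[0,0,0,8.3,100],[0,0,0,8.3,100],[0,0,0,8.3,100],[0,0,0,0,100],[0,0,0,0,100]]]'
python3 - <<'E'
from h import *
np.set_printoptions(precision=3,suppress=True)
p=snap('wrist','w1.png');print(p['cam_to_world'])
o=ctrl.get_obs();print(o['t'],o['qpos'],o['ee_pos'],R.from_rotvec(o['eef_rot']).as_matrix(),o['ft_force'])
ps,pq=snap('scene'),snap('side')
def tri(obs):
    A=np.zeros((3,3));b=np.zeros(3)
    for p,u in obs:
        c=p['cam_to_world'][:3,3];d=onz(p,u,0)-c;d/=np.linalg.norm(d);Q=np.eye(3)-np.outer(d,d);A+=Q;b+=Q@c
    return np.linalg.solve(A,b)
print(tri([(ps,(234,184)),(pq,(301.5,219.5))]),tri([(ps,(209.5,158)),(pq,(292.5,243))]))
for t in('cassette','rest'):
    for d in ctrl.look_for(p,t)[:3]: P=w(p,d['at']);print(t,d['confidence'],P,px(p,P))
E
```

```text
t: 2.2
ee_pos: [0.479, 0.1708, 0.3167]
eef_rot: [0.684, 3.066, 0.0]
ft_force: [-0.1, 0.0, -0.2]
grip_width: 1.0
finger_force: 0.0
t: 3.3
ee_pos: [0.4784, 0.172, 0.3163]
eef_rot: [2.4, 2.027, 0.0]
ft_force: [1.0, 0.0, 0.3]
grip_width: 0.999
finger_force: 0.0
[[ 0.986 -0.16  -0.051  0.491]
 [-0.168 -0.939 -0.299  0.249]
 [ 0.     0.304 -0.953  0.435]
 [ 0.     0.     0.     1.   ]]
3.35 [0.262 0.17  1.542 0.    1.429 0.431] [0.478 0.172 0.316] [[ 0.168  0.986  0.   ]
 [ 0.986 -0.168  0.   ]
 [ 0.     0.    -1.   ]] [-0.097  0.338  0.173]
[0.564 0.111 0.131] [0.578 0.199 0.135]
cassette 0.84 [0.589 0.153 0.116] [416. 181.]
cassette 0.67 [0.404 0.189 0.017] [219. 156.]
cassette 0.59 [0.569 0.308 0.011] [352.  13.]
rest 0.73 [0.581 0.166 0.007] [377. 148.]
```

View pics/w1.png

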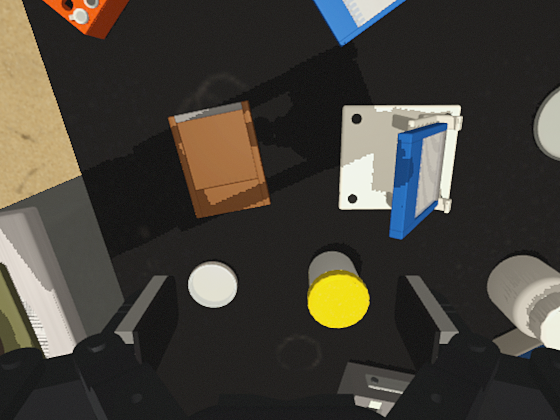

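The wrist view shows the rest square with the picture (plate edge 343–461 at row 105), so the tool yaw of -9.7° matches it. The cassette's top edge is the left blue edge, (398,133)–(391,237). The tool can only point down, so I will straddle the leaning plate, push it upright with the near finger and then close. First a check of the top edge.

```bash
python3 - <<'E'
from h import *
np.set_printoptions(precision=4,suppress=True)
p=snap('wrist')
ex=np.array([.986,-.168]);ey=np.array([.168,.986])
for u in((398,133),(391,237),(409,140),(409,238)):
    for z in(.129,.136):
        P=onz(p,u,z);print(u,z,P[:2],'sx',P[:2]@ex,'sy',P[:2]@ey)
for u in((343,105),(461,105),(342,209),(455,209)):
    P=onz(p,u,.004);print(u,P[:2]@ex,P[:2]@ey)
print(px(p,[.564,.111,.131]),px(p,[.578,.199,.135]))
m=ctrl.masks_of(p,'cassette')
for d in m[:2]:
    ys,xs=np.nonzero(d['region']);print(d['confidence'],xs.min(),xs.max(),ys.min(),ys.max(),[(y,int(xs[ys==y].min())) for y in range(ys.min(),ys.max(),12)])
o=ctrl.get_obs()['ee_pos'];print('tcp',o[:2]@ex,o[:2]@ey,o[2])
E
```

```text
(398, 133) 0.129 [0.5734 0.1989] sx 0.5319854784344721 sy 0.2924489348525953
(398, 133) 0.136 [0.5715 0.2   ] sx 0.5299290595108872 sy 0.2932553919588832
(391, 237) 0.129 [0.5601 0.11  ] sx 0.533783378738549 sy 0.20257443645571033
(391, 237) 0.136 [0.5585 0.1132] sx 0.5316857633173587 sy 0.20544024832687582
(409, 140) 0.129 [0.5817 0.1918] sx 0.5413536382899021 sy 0.2868493880603126
(409, 140) 0.136 [0.5796 0.1931] sx 0.5390825604254548 sy 0.2877841513443654
(409, 238) 0.129 [0.5756 0.1064] sx 0.549625582240205 sy 0.2015953928566365
(409, 238) 0.136 [0.5736 0.1097] sx 0.5471649637664334 sy 0.20448363821156815
(343, 105) 0.5051770284422173 0.3087766094072975
(461, 105) 0.6356926833983279 0.30847941954916963
(342, 209) 0.5092616218750398 0.1878367596008948
(455, 209) 0.6452861850816203 0.18752816067549394
[396. 236.] [406. 133.]
0.92 390 447 122 238 [(122, 437), (134, 398), (146, 397), (158, 397), (170, 396), (182, 394), (194, 393), (206, 392), (218, 391), (230, 390)]
0.88 312 404 0 46 [(0, 312), (12, 320), (24, 326), (36, 334)]
tcp 0.4428432909241343 0.2500117941693832 0.31631680277868685
```

```bash
python3 -m jog '[[[-1,32,0,-1,100],[0,32,0,0,100],[0,31,0,0,100],[0,0,30,0,100],[0,0,30,0,100],[0,0,30,0,100],[0,0,30,0,100],[0,0,30,0,100],[0,0,20,0,100],[0,0,20,0,100],[0,0,0,0,100]]]'
python3 - <<'E'
from h import *
p=snap('wrist');q=snap('side');s=snap('scene')
f=lambda i,s:cv2.resize(i,s,interpolation=2)
cv2.imwrite('pics/a.png',np.hstack([f(p['img'],(400,300)),f(q['img'][180:300,210:370],(400,300))])[:,:,::-1])
E
```

```text
t: 4.75
ee_pos: [0.5699, 0.1555, 0.1234]
eef_rot: [-2.383, -2.042, 0.009]
ft_force: [-0.5, 0.2, -0.3]
grip_width: 0.999
finger_force: 0.0
```

View pics/a.png

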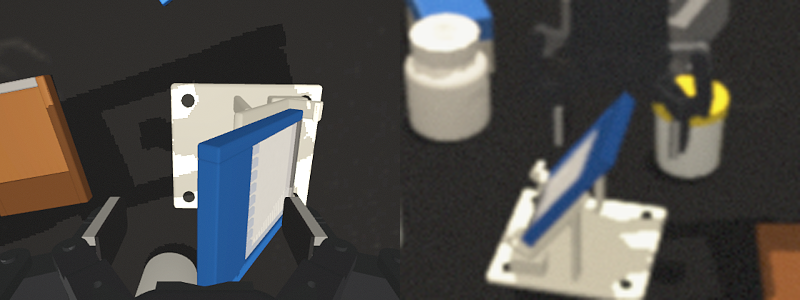

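The fingers straddle the leaning plate, with its top edge centred between them (crop col ~205 of 400) and both tips clear. Now I push the top over to near upright.

```bash
python3 -m jog '[[[0,8,0,0,100],[0,8,0,0,100],[0,7,0,0,100],[0,7,0,0,100],[0,7,0,0,100],[0,7,0,0,100],[0,7,0,0,100],[0,7,0,0,100],[0,6,0,0,100],[0,6,0,0,100],[0,0,0,0,100]]]'
python3 - <<'E'
from h import *
p=snap('wrist');q=snap('side')
f=lambda i,s:cv2.resize(i,s,interpolation=2)
cv2.imwrite('pics/b.png',np.hstack([f(p['img'],(400,300)),f(q['img'][180:300,210:370],(400,300))])[:,:,::-1])
E
```

```text
t: 6.0
ee_pos: [0.6425, 0.145, 0.1263]
eef_rot: [2.386, 2.043, 0.001]
ft_force: [-0.7, 0.5, -0.7]
grip_width: 0.997
finger_force: 0.1
```

View pics/b.png

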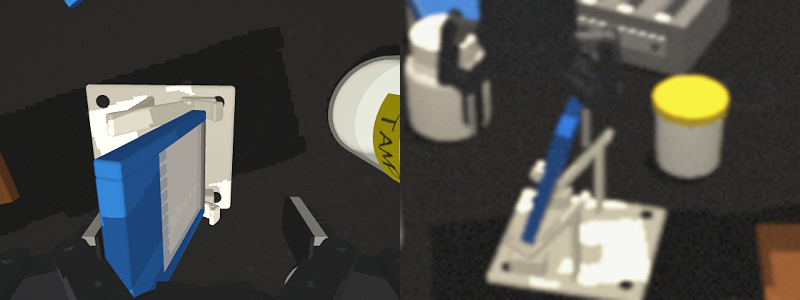

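The plate is lifted off the arms and leans on the near finger at about 18°, foot still on the ledge. Next I close.

```bash
python3 -m jog '[[[0,0,0,0,80],[0,0,0,0,65],[0,0,0,0,50],[0,0,0,0,40],[0,0,0,0,30],[0,0,0,0,20],[0,0,0,0,10],[0,0,0,0,0],[0,0,0,0,0],[0,0,0,0,0],[0,0,0,0,0],[0,0,0,0,0]]]'
python3 - <<'E'
from h import *
p=snap('wrist');q=snap('side')
f=lambda i,s:cv2.resize(i,s,interpolation=2)
cv2.imwrite('pics/c.png',np.hstack([f(p['img'],(400,300)),f(q['img'][180:300,210:370],(400,300))])[:,:,::-1])
E
```

```text
t: 7.3
ee_pos: [0.6388, 0.146, 0.1261]
eef_rot: [-2.384, -2.04, 0.004]
ft_force: [-3.4, 1.8, 3.0]
grip_width: 0.136
finger_force: 59.1
```

View pics/c.png

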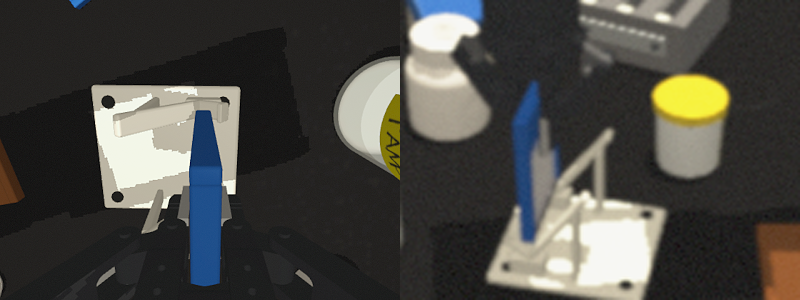

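The cassette is now upright and flush in the fingers (opening 11.6 mm, 59 N). I lift it straight up, turn to the stand's yaw, and carry it over the middle slot.

```bash
python3 -m jog '[[[0,0,-6,0,0],[0,0,-10,0,0],[0,0,-15,0,0],[0,0,-20,0,0],[0,0,-20,0,0],[0,0,-20,0,0],[0,0,-19,0,0],[0,0,0,4.1,0],[0,0,0,4.1,0],[0,0,0,4.1,0],[0,0,0,0,0]]]' && python3 -m jog '[[[-20,3,0,0,0],[-30,4,0,0,0],[-34,4,0,0,0],[-34,4,0,0,0],[-34,4,0,0,0],[-34,4,0,0,0],[-34,4,0,0,0],[-34,4,0,0,0],[-34,4,0,0,0],[-31,4,0,0,0],[-25,4,0,0,0],[-15,3,0,0,0]]]' && python3 -m jog '[[[0,0,15,0,0],[0,0,15,0,0],[0,0,10,0,0],[0,0,5,0,0],[0,0,0,0,0],[0,0,0,0,0]]]'
python3 - <<'E'
from h import *
np.set_printoptions(precision=3,suppress=True)
p=snap('wrist','w2.png');q=snap('side');s=snap('scene')
o=ctrl.get_obs();M=R.from_rotvec(o['eef_rot']).as_matrix();print(o['ee_pos'],M,o['ft_force'])
f=lambda i,s:cv2.resize(i,s,interpolation=2)
top=np.hstack([f(q['img'][100:220,240:370],(325,300)),f(s['img'][220:380,270:430],(325,300))])
cv2.imwrite('pics/d.png',np.hstack([f(p['img'],(400,300)),f(s['img'][230:380,270:470],(400,300))])[:,:,::-1])
d=ctrl.look_for(p,'stand');print([(x['confidence'],w(p,x['at'])) for x in d[:2]])
E
```

```text
t: 8.5
ee_pos: [0.6419, 0.1449, 0.2373]
eef_rot: [2.591, 1.775, 0.002]
ft_force: [0.4, 0.3, -2.5]
grip_width: 0.136
finger_force: 58.3
t: 9.7
ee_pos: [0.5535, -0.2092, 0.2367]
eef_rot: [2.591, 1.774, -0.001]
ft_force: [-0.8, 0.6, -1.5]
grip_width: 0.13
finger_force: 58.3
t: 10.3
ee_pos: [0.5551, -0.2063, 0.1917]
eef_rot: [2.59, 1.777, 0.001]
ft_force: [-0.7, 0.3, -0.6]
grip_width: 0.132
finger_force: 58.4
[ 0.555 -0.206  0.192] [[ 0.36   0.933  0.001]
 [ 0.933 -0.36  -0.001]
 [-0.     0.001 -1.   ]] [-0.626  0.537 -1.08 ]
[(0.67, array([ 0.566, -0.193,  0.064]))]
```

View pics/w2.png

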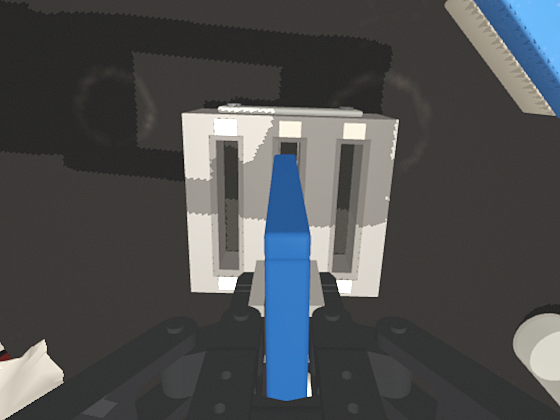

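```bash
python3 - <<'E'
from h import *
np.set_printoptions(precision=4,suppress=True)
p=snap('wrist')
o=ctrl.get_obs();M=R.from_rotvec(o['eef_rot']).as_matrix();t=o['ee_pos']
for n,u,z in (('TL',(183,113),.06),('TR',(397,122),.06),('BL',(191,290),.06),('BR',(379,297),.06),('s1',(225,127),.06),('s2',(290,129),.06),('s3',(354,131),.06),('s1b',(229,283),.06),('slotLtop',(229,137),.06),('slotLbot',(229,273),.06),('slotRtop',(352,141),.06),('slotRbot',(344,277),.06),('foot',(284.5,155),.1),('top',(287,235),.217),('topL',(265,235),.217),('topR',(310,235),.217)):
    P=onz(p,u,z);print(n,P,'tool xy mm',(M.T@(P-t))[:2]*1000)
E
```

```text
TL [ 0.5147 -0.1246  0.06  ] tool xy mm [ 61.6554 -67.2286]
TR [ 0.6422 -0.1801  0.06  ] tool xy mm [55.8941 71.6739]
BL [ 0.4636 -0.2434  0.06  ] tool xy mm [-67.5147 -72.0218]
BR [ 0.5936 -0.3002  0.06  ] tool xy mm [-73.6608  69.6314]
s1 [ 0.5364 -0.1426  0.06  ] tool xy mm [ 52.7476 -40.5268]
s2 [ 0.5755 -0.1591  0.06  ] tool xy mm [51.4393  1.969 ]
s3 [ 0.6142 -0.1755  0.06  ] tool xy mm [50.1265 43.9652]
s1b [ 0.4926 -0.2483  0.06  ] tool xy mm [-61.6524 -43.2251]
slotLtop [ 0.5362 -0.1495  0.06  ] tool xy mm [ 46.27   -38.2133]
slotLbot [ 0.496  -0.2407  0.06  ] tool xy mm [-53.3576 -42.8399]
slotRtop [ 0.611  -0.1812  0.06  ] tool xy mm [43.6059 42.998 ]
slotRbot [ 0.5742 -0.2746  0.06  ] tool xy mm [-56.7543  42.3717]
foot [ 0.5686 -0.1674  0.1   ] tool xy mm [41.2289 -1.5049]
top [ 0.569  -0.1688  0.217 ] tool xy mm [40.0018 -0.4185]
topL [ 0.5636 -0.1667  0.217 ] tool xy mm [40.0073 -6.278 ]
topR [ 0.5747 -0.1711  0.217 ] tool xy mm [39.996   5.7086]
```

The cassette is over the middle slot. The stand is about 2° further clockwise and 1 mm off, so I correct that and lower to just above the spacer height.

```bash
python3 -m jog '[[[-1,1,10,2,0],[0,0,10,0,0],[0,0,10,0,0],[0,0,6,0,0],[0,0,5,0,0],[0,0,5,0,0],[0,0,5,0,0],[0,0,5,0,0],[0,0,5,0,0],[0,0,5,0,0],[0,0,0,0,0],[0,0,0,0,0]]]'; python3 -m jog '[[[0,0,2,0,0],[0,0,2,0,0],[0,0,2,0,0],[0,0,2,0,0],[0,0,0,0,0]]]'
```

```text
t: 11.75
ee_pos: [0.5552, -0.2076, 0.1251]
eef_rot: [-2.622, -1.731, 0.0]
ft_force: [0.4, -0.2, -1.3]
grip_width: 0.13
finger_force: 58.3
t: 12.25
ee_pos: [0.5552, -0.2076, 0.117]
eef_rot: [-2.622, -1.731, 0.0]
ft_force: [0.2, -0.2, -2.0]
grip_width: 0.132
finger_force: 58.3
```

```bash
python3 -m jog '[[[0,0,2,0,0],[0,0,2,0,0],[0,0,0,0,0]]]'; python3 -m jog '[[[0,0,2,0,0],[0,0,1,0,0],[0,0,0,0,0]]]';  python3 -m jog '[[[0,0,2,0,0],[0,0,1,0,0],[0,0,0,0,0]]]'
```

```text
t: 12.55
ee_pos: [0.5552, -0.2076, 0.113]
eef_rot: [-2.622, -1.731, 0.0]
ft_force: [0.9, -0.7, -1.1]
grip_width: 0.132
finger_force: 58.4
t: 12.85
ee_pos: [0.5552, -0.2076, 0.1101]
eef_rot: [-2.622, -1.731, 0.0]
ft_force: [0.3, -0.1, -2.3]
grip_width: 0.131
finger_force: 58.4
t: 13.15
ee_pos: [0.5552, -0.2076, 0.1071]
eef_rot: [-2.622, -1.731, 0.0]
ft_force: [0.2, -0.6, -1.3]
grip_width: 0.131
finger_force: 58.4
```

```bash
python3 -m jog '[[[0,0,2,0,0],[0,0,0,0,0]]]'; python3 -m jog '[[[0,0,2,0,0],[0,0,0,0,0]]]'; python3 - <<'E'
from h import *
p=snap('wrist');q=snap('side');s=snap('scene')
f=lambda i,s:cv2.resize(i,s,interpolation=2)
cv2.imwrite('pics/e.png',np.hstack([f(p['img'],(400,300)),f(q['img'][110:220,240:387],(400,300))])[:,:,::-1])
print(ctrl.get_obs()['ft_force'])
E
```

```text
t: 13.35
ee_pos: [0.5552, -0.2076, 0.1051]
eef_rot: [-2.622, -1.731, 0.0]
ft_force: [0.3, -0.1, -2.1]
grip_width: 0.136
finger_force: 58.3
t: 13.55
ee_pos: [0.5553, -0.2076, 0.1037]
eef_rot: [2.622, 1.731, 0.0]
ft_force: [-0.3, -0.6, 1.8]
grip_width: 0.133
finger_force: 58.9
[-0.70550761  0.055499    2.48089754]
```

View pics/e.png

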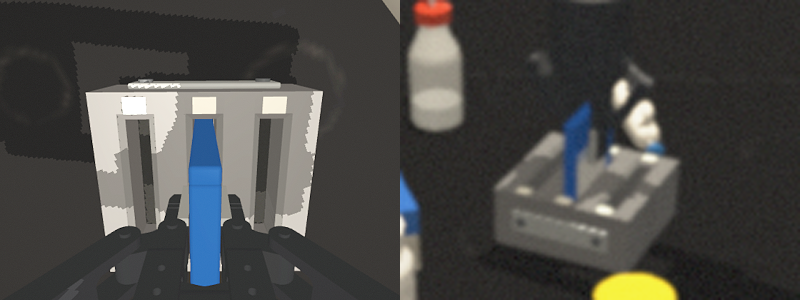

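```bash
python3 -m jog '[[[0,0,1,0,0],[0,0,0,0,0],[0,0,0,0,0]]]'; python3 -m jog '[[[0,0,1,0,0],[0,0,0,0,0],[0,0,0,0,0]]]'
```

```text
t: 14.0
ee_pos: [0.5553, -0.2077, 0.1036]
eef_rot: [2.621, 1.73, 0.001]
ft_force: [-3.1, 0.9, 10.1]
grip_width: 0.132
finger_force: 59.9
t: 14.3
ee_pos: [0.5554, -0.2077, 0.1036]
eef_rot: [2.621, 1.73, 0.001]
ft_force: [-4.7, 0.7, 15.8]
grip_width: 0.132
finger_force: 60.8
```

There is a hard stop at TCP z 0.1036, which puts the foot at about 12–14 mm. A spacer would have stopped it 14 mm higher, so this slot is the home one. I release and back off.

```bash
python3 -m jog '[[[0,0,-1.5,0,0],[0,0,0,0,15],[0,0,0,0,25],[0,0,0,0,40],[0,0,0,0,55],[0,0,0,0,70],[0,0,0,0,70],[0,0,0,0,70],[0,0,-5,0,70],[0,0,-10,0,70],[0,0,-15,0,70],[0,0,-20,0,70]]]' && python3 -m jog '[[[0,0,-30,0,70],[0,0,-30,0,70],[0,0,-20,0,70],[0,0,0,0,70],[0,0,0,0,70]]]'
python3 - <<'E'
from h import *
np.set_printoptions(precision=3,suppress=True)
p=snap('wrist');q=snap('side');s=snap('scene')
f=lambda i,s:cv2.resize(i,s,interpolation=2)
cv2.imwrite('pics/g.png',np.vstack([np.hstack([f(p['img'],(400,300)),f(q['img'][110:220,240:387],(400,300))]),f(s['img'][130:400,150:480],(800,300))])[:,:,::-1])
for pic in(p,q,s):
    for t in('cassette','culture_tub','reagent_bottle','tip_carton'):
        for d in ctrl.look_for(pic,t)[:1]: print(t,round(d['confidence'],2),w(pic,d['at']))
# top edge triangulation check: predicted top-edge ends at z=.134 / .148
E
```

```text
t: 15.5
ee_pos: [0.5548, -0.2074, 0.1534]
eef_rot: [-2.621, -1.73, 0.001]
ft_force: [0.8, -0.6, -0.0]
grip_width: 0.703
finger_force: 0.0
t: 16.0
ee_pos: [0.5553, -0.2076, 0.2337]
eef_rot: [2.621, 1.73, 0.001]
ft_force: [-0.1, 0.1, 0.1]
grip_width: 0.696
finger_force: 0.0
cassette 0.83 [ 0.559 -0.205  0.134]
tip_carton 0.83 [ 0.74  -0.169  0.071]
cassette 0.93 [0.409 0.188 0.011]
culture_tub 0.77 [0.509 0.043 0.058]
reagent_bottle 0.97 [ 0.736 -0.005  0.071]
tip_carton 0.8 [ 0.756 -0.155  0.069]
cassette 0.98 [0.573 0.325 0.007]
culture_tub 0.9 [0.498 0.009 0.078]
tip_carton 0.85 [ 0.744 -0.182  0.055]
```

View pics/g.png

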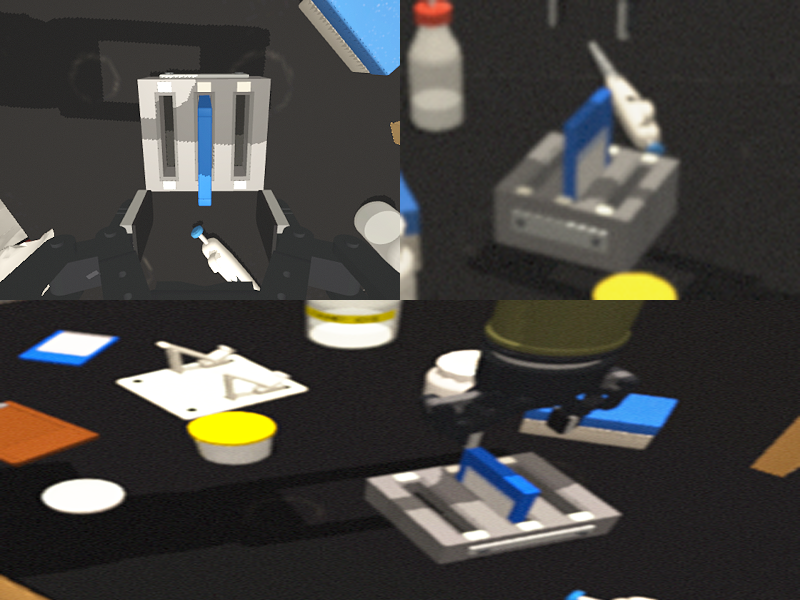

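The cassette stands upright in the middle slot, blue end up, with its top measured at z = 0.134, exactly fully home. The gripper is clear and the bystanders are where they were.

```bash
python3 -c "
from rig import ctrl
print(ctrl.hand_in())"
```

```text
the job is handed in; nothing more can be done
None
```

The cassette stands upright, blue grip end up, fully home in the stand's middle slot (top at 134 mm). It was lowered in and released, the three bystanders were not moved, and the job was handed in after about 16 s on the robot's clock.

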